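Close and pin a hinged drilling jig

TASK

Swing the jig's hinged leaf down onto the cover boards, take the locating pin from the tool block and push it down through the hole at the leaf's free edge into the hole in the base below. Push it fully home so that the leaf is squeezed shut against its springs, and finish while still holding it pressed shut, ready for the drill: the bed springs it open if you let go. Leave the other tools, the tape and the jar where they are.

Things in the scene. Friction and masses are not known exactly. Their poses are not given: they have to be found in the camera images.
- jig: drilling jig for portfolio covers, screwed to the bench: plywood base 260 x 230 x 18 mm, a wooden rail along each long side (tops 40 mm up), four cover boards between them on a sprung bed, and a hinged leaf. Origin: centre of the base's underside, on the bench; x along the hinge, y from the hinge towards the leaf's free edge, z up; turned up to 0.35 rad
- leaf (a joint): angle of the leaf: 0 = shut (level, top 52 mm above the bench), growing as its free edge rises; starts 0.85 to 1.3, leaning over the base. A stiff hinge (0.42 N m) keeps it where it is left. Below about 0.05 it bears on the boards, lifted by the springs under the bed: it stays about 0.02 to 0.05 open by itself; 12 to 15 N down at its pin hole squeezes it fully shut
- leaf_hole (a point): mouth of the leaf's pin hole, 12 mm bore with a steel rim, in the leaf's upper (outer) face: 197 mm from the hinge, midway along it, 8 mm from the free edge; moves with the leaf; z axis along the bore, out of the upper face
- leaf_edge (a point): middle of the leaf's free edge, on its upper (outer) face, 205 mm from the hinge; moves with the leaf
- pin_seat (a point): point on the jig, 92 mm along its y and 52 mm up, on the axis of the base's pin hole (12 mm bore, upright, straight through rail and base, mouth 40 mm up): where the pin's origin is once it is fully home and the leaf shut
- pin: steel locating pin, 140 g, upright in one of three holes of the tool block: shank 10 mm thick, 44 mm long, its last 10 mm tapering to 4 mm; above it a flange 30 mm across, 5 mm thick, then a ribbed round head 22 mm thick, 35 mm tall. Origin: on its axis at the flange's underside, which rests on the block's top; z up. The shortest of the three tools, with a flange wider than its head
- pin_tip (a point): lower end of the pin's shank, 44 mm under its origin
- block: wooden tool block fixed to the bench, 60 mm (x) x 220 mm (y) x 50 mm tall, with three through holes of 12 mm in a row along its y axis, 75 mm apart, the middle one at its centre. Origin: centre of its underside; it turns up to 0.35 rad
- awl: bystander: awl standing in another hole of the block, brown wooden handle 29 mm thick, rising 63 mm above the block
- punch: bystander: dark steel hole punch standing in another hole of the block, 18 mm thick, rising 72 mm above the block
- tape: bystander: roll of masking tape lying flat, 100 mm across, 48 mm high
- jar: bystander: open metal jar with brushes, 80 mm across, 100 mm high, brushes to 185 mm
- leaf_hinge (a point): middle of the hinge axis (on the jig at y = -105 mm, z = 40 mm; the axis runs along the jig's x). The leaf, a plywood panel 240 mm along the hinge x 205 mm x 12 mm, 0.35 kg, swings about it; its underside passes through the axis. Three 8 mm drill bushes, not for the pin, lie in a row across the leaf 130 mm from the hinge
Mind the look-alikes: they are no part of the job. What is meant by the pin is not red, and is the smaller of those in its own colour.

How it is judged:
On the way, in this order (a step that is already met when the one before it is completed fails the run):
1. the leaf has been swung down onto the boards (value of joint leaf below 0.075 rad), for 0.2 s.
2. the pin's shank has gone through the leaf and well into the base's hole (horizontal distance between pin_tip and pin_seat below 0.005 m and z of pin_tip in the frame of jig below 0.028 m), for 0.1 s.
At the end, for the whole second after the job is handed in: the robot is still pressing on the pin or the leaf (over 2 N) and the leaf is squeezed shut (within 0.014 rad), with the pin upright in both holes and its flange down on the leaf (within 3.5 mm of its seat in height, 4 mm sideways) (value of joint leaf below 0.014 rad and horizontal distance between pin and pin_seat below 0.004 m and z of pin in the frame of pin_seat below 0.0035 m and z of pin_tip in the frame of jig below 0.014 m and angle between the z axis of pin and the z axis of jig, either way round below 0.1 rad and (contact force between any of the arm, the fingers and jig above 2 N or contact force between any of the arm, the fingers and pin above 2 N)); the arm keeps its last pose, push and grip.
It fails at once if the awl, the punch, the tape or the jar was disturbed (moved 25 mm) (distance of any of awl, punch, tape, jar from where it was at the start of the episode above 0.025 m).
It also fails if it takes over 51 s, if anything falls off the work surface, if the arm or the gripper's body presses on something with over 40 N, if the wrist force passes 120 N, or if a joint passes its speed limit or range.

ROBOT

A 6-joint arm with a two-finger parallel gripper is mounted at the origin on the work surface. World frame = base frame: x ahead of the robot, y to its left, z up, the work surface at z = 0. Lengths are in m, angles in rad, forces in N, time in s.
With the tool pointing down it reaches from about 0.275 to 0.85 m from the base axis. Payload 5.2 kg.
Tool frame: the origin (TCP) lies at the very end of the fingers, on their centre line; the grasp point (between the pads) lies 19 mm behind it; z points along the fingers, y is the line along which they close (so a half turn about z gives the same grasp; the last joint's range is limited). The gripper opens to 85 mm and grips with 20 to 120 N. Pads are 22 mm wide; open, the fingers measure 114 mm over their backs; the gripper's body (76 mm by 85 mm) begins 54 mm behind the grasp point. The pads swing forward as they close: fully open they stand 13 mm farther back than shut.
Start: joints at [-1.476, 0.259, 1.535, -0, 1.348, -0.203], TCP at [0.161, -0.526, 0.231] pointing down, gripper open.
Joint ranges: [-3.14, 3.14], [-0.91, 2.08], [0.19, 2.58], [-1.22, 4.36], [0.22, 2.71], [-3.12, 3.12]. Speed limits (rad/s): [2.57, 2.57, 3.14, 3.14, 3.14, 3.14].

INTERFACE

Orientations are given as a unit quaternion [w, x, y, z].
In Python, from bench import robot gives the robot as it stands.
- The arm moves only by the shell command python3 -m pendant 'ROWS'. ROWS is a JSON object of lists of equal length, an entry for each row: "linear": the shift along the tool's x, y, z in m, a list of three; "yaw": the turn about the tool's z in degrees; "gripper": the opening in per cent of the stroke, from 0 (shut) to 100 (fully open). A call has 1 to 20 rows; each row is the pose to reach, as a shift and turn from the pose commanded when the call began, along the tool's axes at that moment; what a row does not reach only later rows make up. A row lasts 1/8 s, in which the tool goes at most 62.5 mm and 10.7 degrees, less where a joint would pass 70% of its speed; a pose out of reach is approached as far as the arm can. A call with a gripper value outside its range is refused whole. The fingers move at their own pace and stop on an object; the grip force is fixed at half the most. Time passes only in rows, so rows that repeat a pose let the fingers close. It gives the time, the measured TCP pose, the force, the opening and the grip force at its end, in the units of the state.
- robot.state(): the state, without advancing time (a new reading comes with each control period).
- robot.capture(name): name is "scene" or "top" or "wrist"; returns a dict with "image" (384x512x3 uint8, blue, green, red), "K" (3x3 intrinsics, pixels), "rvec" (rotation vector, rad) and "tvec" (3), from world to camera coordinates, as OpenCV has them. Camera axes: x right, y down, z forward; pixel columns grow to the right and rows downward; lengths in m; the calibration is good to about 2 mm. A picture is of the moment at which its call begins. There is no depth.
- robot.close_job(): hands the job in; it is judged then, once.
Trained networks look in a picture, given as the dict that the camera call returned (one of the last four; its "shot" number tells which), for a name from the list of things; names that differ only in an ending like _2 or _b are one class to them, and where a whole thing is asked for, a point or a joint stands for the part that bears it (a point fixed in the world has none). Each returns a list of dicts, best first, with "conf" (0 to 1); they miss things now and then, are a little off and sometimes report something else, mostly with a low value. They report only what shows in the picture. A call takes as long as a camera call. They do not tell look-alikes from the thing itself.
- robot.find_in(picture, thing): "box" ([left, top, right, bottom] in pixels, round what is visible of it).
The state is a dict: "time_s": time; "q": joint angles; "qvel": joint speeds; "joint_efforts": joint torques, N m; "eef_pos": TCP position; "orientation": TCP orientation; "wrist_force": force on the tool from outside, world axes, zero at the start; "moment": the same for the moment, N m; "finger_gap": finger opening in m; "grip_force": force on a finger pad.
Only numpy, scipy, OpenCV 4.12 (cv2) and the standard library are available. Lean on these libraries where they do the work, as an engineer would, in place of code of your own. Each camera call takes 0.05 s, during which the arm holds its last target. There are 200 camera calls.

## Working session

There is one attempt and no reset: what is moved stays moved. The work goes in short steps, Python scripts to look and compute and a shell command to move; the robot and the scene stay as the last step left them, time stands still between calls to the robot, and variables do not carry over. Pictures are saved under pics/ and viewed, at most 10 in all, crops included, and the job is handed in when it is done.

```bash
mkdir -p pics; cat > h.py <<'E'
import numpy as np, cv2
from bench import robot
from scipy.spatial.transform import Rotation as R
E
python3 - <<'E'
from h import *
s=robot.state(); print({k:np.round(v,3).tolist() for k,v in s.items()})
for n in ["scene","top"]:
    c=robot.capture(n); cv2.imwrite(f"pics/{n}0.png",c["image"])
    print(n,c["K"],c["rvec"],c["tvec"])
    for t in ["jig","leaf","leaf_hole","pin","block","awl","punch","tape","jar"]:
        try: print(t,[(np.round(d["box"]).tolist(),round(d["conf"],2)) for d in robot.find_in(c,t)])
        except Exception as e: print(t,e)
E
```

```text
{'time_s': 0.0, 'q': [-1.476, 0.259, 1.536, 0.0, 1.348, -0.203], 'qvel': [-0.0, -0.001, -0.002, 0.0, 0.001, 0.002], 'joint_efforts': [-0.002, -44.604, -29.058, -0.0, 0.012, 0.0], 'eef_pos': [0.161, -0.525, 0.23], 'orientation': [-0.001, 0.989, 0.148, 0.0], 'wrist_force': [-0.103, -0.527, -0.305], 'moment': [0.081, 0.012, -0.028], 'grip_force': 0.0, 'finger_gap': 0.085}
scene [[388.63671587   0.         252.43440886]
 [  0.         388.63671587 191.97858067]
 [  0.           0.           1.        ]] [ 0.93698192  2.29112458 -1.29984252] [ 0.44621642 -0.13892534  1.49267495]
jig [([176.0, 124.0, 280.0, 227.0], 0.93)]
leaf [([175.0, 125.0, 281.0, 230.0], 0.61)]
leaf_hole [([180.0, 128.0, 251.0, 196.0], 0.7)]
pin [([304.0, 184.0, 319.0, 222.0], 0.9), ([346.0, 194.0, 365.0, 218.0], 0.62), ([322.0, 217.0, 332.0, 232.0], 0.61), ([177.0, 127.0, 278.0, 228.0], 0.28)]
block [([310.0, 222.0, 404.0, 286.0], 0.67)]
awl [([350.0, 218.0, 358.0, 246.0], 0.75), ([180.0, 128.0, 249.0, 195.0], 0.29)]
punch [([350.0, 217.0, 358.0, 244.0], 0.68)]
tape [([266.0, 244.0, 312.0, 287.0], 0.92), ([347.0, 218.0, 358.0, 245.0], 0.18)]
jar [([265.0, 246.0, 311.0, 286.0], 0.72), ([145.0, 134.0, 167.0, 178.0], 0.69)]
top [[485.29000045   0.         256.29948636]
 [  0.         485.29000045 184.61638246]
 [  0.           0.           1.        ]] [ 2.12254094 -2.12648902  0.18213448] [-0.0536254   0.60024018  1.36309093]
jig [([241.0, 143.0, 341.0, 252.0], 0.81)]
leaf [([273.0, 146.0, 342.0, 233.0], 0.7), ([382.0, 154.0, 423.0, 187.0], 0.62)]
leaf_hole [([273.0, 145.0, 339.0, 235.0], 0.86)]
pin [([183.0, 199.0, 201.0, 226.0], 0.66), ([161.0, 197.0, 170.0, 210.0], 0.61), ([269.0, 146.0, 342.0, 232.0], 0.45)]
block [([100.0, 193.0, 181.0, 220.0], 0.7)]
awl [([104.0, 199.0, 118.0, 211.0], 0.6)]
punch [([133.0, 201.0, 145.0, 208.0], 0.52)]
tape [([153.0, 137.0, 186.0, 169.0], 0.73)]
jar [([383.0, 155.0, 425.0, 185.0], 0.75)]
```

```bash
python3 - <<'E'
import cv2
a=cv2.imread("pics/scene0.png"); cv2.imwrite("pics/scene0b.png",cv2.resize(a[110:300,130:420],(800,524),interpolation=cv2.INTER_CUBIC))
a=cv2.imread("pics/top0.png"); cv2.imwrite("pics/top0b.png",cv2.resize(a[110:280,90:440],None,fx=2.28,fy=2.28,interpolation=cv2.INTER_CUBIC))
E
```

```text
(no output)
```

View pics/scene0b.png

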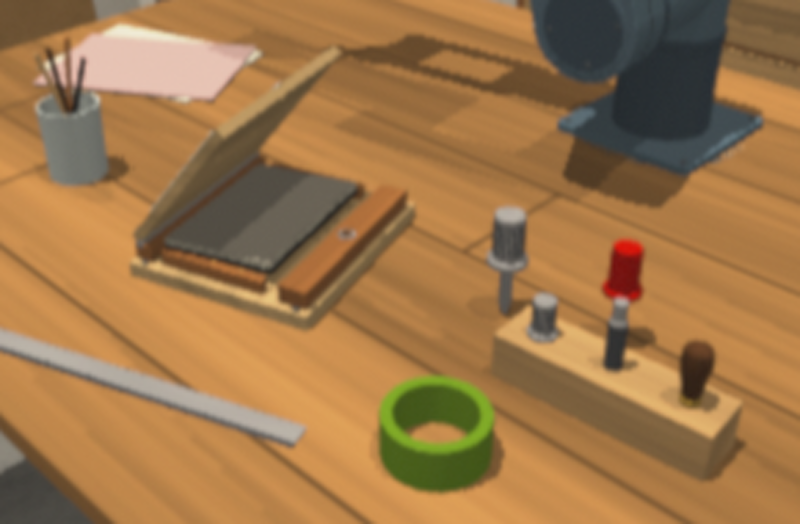

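View pics/top0b.png

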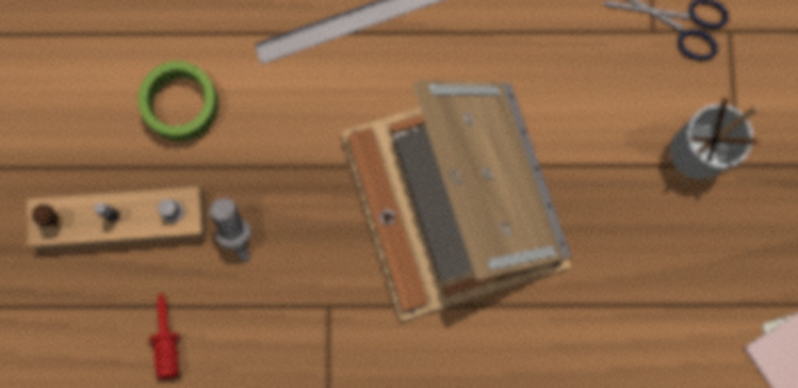

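The scene view shows the jig with its leaf raised and the rail hole at crop (348,234). The small grey pin stands in the block hole nearest the jig, at crop (543,315), with the punch in the middle and the awl at the far end. A larger grey pin and a red one lie on the bench and are look-alikes. The top view shows the rail hole at crop (388,215), the pin at (170,212), and the block's top corners at (28,200), (198,187), (202,236) and (30,248).

```bash
cat >> h.py <<'E'
def proj(c,P): return cv2.projectPoints(np.float64(P).reshape(-1,3),np.float64(c["rvec"]),np.float64(c["tvec"]),np.float64(c["K"]),None)[0].reshape(-1,2)
def Rz(a): return R.from_euler('z',a).as_matrix()
def place(p,P): return np.float64(P)@Rz(p[2]).T+[p[0],p[1],0]
def leafpt(x,r,h,a): return [x,-.105+r*np.cos(a)-h*np.sin(a),.04+r*np.sin(a)+h*np.cos(a)]
E
python3 - <<'E'
from h import *
from scipy.optimize import least_squares
T=robot.capture("top");S=robot.capture("scene")
t=lambda L:np.array(L)/2.28+[90,110]
s=lambda L:np.array(L)/2.7586+[130,110]
print("img x/y axes world:",cv2.Rodrigues(np.float64(T["rvec"]))[0][:2].round(2), )
ot=t([(388,215),(342,135),(402,320),(568,265),(418,83),(478,280)])
os_=s([(348,234),(310,325),(412,210),(135,268),(340,50),(225,130)])
def f(p):
    L=[leafpt(.12,.205,.012,p[3]),leafpt(-.12,.205,.012,p[3])]
    A=place(p,[(0,.092,.04),(.13,.115,.018),(-.13,.115,.018),(-.13,-.115,.018)]+L)
    B=place(p,[(0,.092,.04),(.13,.115,.018),(-.13,.115,.018),(.13,-.115,.018)]+L[::-1])
    return np.r_[(proj(T,A)-ot).ravel(),(proj(S,B)-os_).ravel()]
best=min((least_squares(f,[.6,0,y,1],loss='soft_l1') for y in np.arange(-3,3.1,.75)),key=lambda r:r.cost)
print("jig",best.x,best.cost);print(best.fun.reshape(-1,2).round(1).tolist())
bt=t([(28,200),(198,187),(202,236),(30,248)])
bs=s([(520,310),(742,402),(708,450),(493,345)])
def g(p):
    C=place(p,[(.03,-.11,.05),(.03,.11,.05),(-.03,.11,.05),(-.03,-.11,.05)])
    return np.r_[(proj(T,C)-bt).ravel(),(proj(S,C[[2,3,0,1]])-bs).ravel()]
b=min((least_squares(g,[.5,-.4,y]) for y in np.arange(-3,3.1,.75)),key=lambda r:r.cost)
print("block",b.x,b.cost,b.fun.reshape(-1,2).round(1).tolist())
for y in(-.075,.075):
    P=place(b.x,[(0,y,.05),(0,y,.09)]);print(P,(proj(T,P)-[90,110])*2.28,(proj(S,P)-[130,110])*2.7586)
E
```

```text
img x/y axes world: [[-0.   -1.   -0.01]
 [-0.98  0.   -0.18]]
jig [ 0.56890117 -0.15073539  0.31405467  0.85106214] 14.01896447322027
[[-0.9, 1.2], [-1.4, -1.0], [-0.7, 0.5], [0.7, 0.2], [-2.8, -0.2], [0.4, -0.2], [-0.2, -0.6], [-0.5, -3.4], [1.0, -3.1], [-1.9, -2.4], [-0.4, -0.4], [-0.6, 1.2]]
block [ 0.54492236  0.28488865 -3.0363155 ] 1522.115838939716 [[0.2, 20.3], [1.3, 17.9], [-2.1, -23.8], [-1.7, -21.1], [-10.7, 9.2], [-10.3, 12.1], [12.6, -18.8], [11.4, -14.1]]
[[0.53704115 0.35947341 0.05      ]
 [0.53704115 0.35947341 0.09      ]] [[ 54.65437639 220.09448106]
 [ 45.09966997 215.79993829]] [[689.34912526 399.47720888]
 [696.24870089 363.22059531]]
[[0.55280357 0.21030389 0.05      ]
 [0.55280357 0.21030389 0.09      ]] [[171.78220554 207.59925089]
 [165.59415007 202.95212558]] [[539.23173526 334.18462013]
 [542.3954378  299.63098108]]
```

```bash
cat >> h.py <<'E'
J=[.5689,-.1507,.314]
def rel(P,yawdir=None):
    """shift in tool axes to world TCP P; yaw deg so that tool x is along angle yawdir (mod 180)"""
    s=robot.state(); M=R.from_quat(np.roll(s["orientation"],-1)).as_matrix()
    out=np.round((np.atleast_2d(P)-s["eef_pos"])@M*1000,1).tolist()
    if yawdir is None: return out
    cur=np.arctan2(M[1,0],M[0,0]); d=cur-yawdir  # tool z down: +yaw turns clockwise from above
    d=(d+np.pi/2)%np.pi-np.pi/2
    return out,round(np.degrees(d),1)
E
python3 - <<'E'
from h import *
from scipy.optimize import least_squares
T=robot.capture("top");S=robot.capture("scene")
t=lambda L:np.array(L)/2.28+[90,110]
s=lambda L:np.array(L)/2.7586+[130,110]
bt=t([(28,200),(198,187),(202,236),(30,248)])
bs=s([(520,310),(742,402),(708,450),(493,345)])
def g(p):
    C=place(p,[(.03,.11,.05),(.03,-.11,.05),(-.03,-.11,.05),(-.03,.11,.05)])
    return np.r_[(proj(T,C)-bt).ravel(),(proj(S,C[[2,3,0,1]])-bs).ravel()]
def g2(p):
    C=place(p,[(.03,.11,.05),(.03,-.11,.05),(-.03,-.11,.05),(-.03,.11,.05)])
    return np.r_[(proj(T,C)-bt).ravel(),(proj(S,C[[2,3,0,1]][[0,1,2,3]])-bs).ravel()]
def g3(p):
    C=place(p,[(.03,.11,.05),(.03,-.11,.05),(-.03,-.11,.05),(-.03,.11,.05)])
    return np.r_[(proj(T,C)-bt).ravel(),(proj(S,C[[2,3,0,1]])-bs).ravel()]
f=lambda p:g(p)[:8]
b=least_squares(f,[.5,.28,0]);print(b.x,b.cost)
C=place(b.x,[(.03,.11,.05),(.03,-.11,.05),(-.03,-.11,.05),(-.03,.11,.05)]);print((proj(S,C)-[130,110])*2.7586)
P=place(b.x,[(0,-.075,.05),(0,-.075,.09)]);print(P,(proj(T,P)-[90,110])*2.28,(proj(S,P)-[130,110])*2.7586)
st=robot.state();print(st["orientation"],st["eef_pos"])
A=[1.35,1.1,.95,.8,.65,.5,.4,.3,.2,.1,.04]
pts=[]
for a in A:
    l=leafpt(0,.165,.012,a); l[1]-=.011; pts.append(place(J,[l])[0])
print(np.round(pts,3).tolist())
# target direction of tool x: jig y
for p in pts: print(rel(p,J[2]+np.pi/2))
E
```

```text
[0.54000574 0.2830421  0.07332349] 0.7894988930532948
[[711.61200345 433.19086315]
 [493.51683616 330.12189279]
 [528.72479426 302.08369229]
 [742.88283589 397.15068605]]
[[0.54550008 0.20824362 0.05      ]
 [0.54550008 0.20824362 0.09      ]] [[173.21018312 213.26078865]
 [167.05715161 208.7715361 ]] [[542.19407619 329.93136088]
 [545.40211339 295.4800887 ]]
[ 5.13055433e-06  9.88935776e-01  1.48344298e-01 -1.15669485e-05] [ 0.1613847  -0.52580399  0.23131054]
[[0.597, -0.238, 0.204], [0.585, -0.2, 0.192], [0.578, -0.179, 0.181], [0.572, -0.16, 0.167], [0.566, -0.143, 0.149], [0.562, -0.129, 0.13], [0.559, -0.121, 0.115], [0.557, -0.114, 0.1], [0.556, -0.109, 0.085], [0.554, -0.106, 0.068], [0.554, -0.105, 0.059]]
([[501.1, -147.5, 27.7]], np.float64(89.1))
([[500.5, -187.2, 38.8]], np.float64(89.1))
([[500.1, -209.2, 50.1]], np.float64(89.1))
([[499.8, -229.4, 64.6]], np.float64(89.1))
([[499.5, -247.1, 81.9]], np.float64(89.1))
([[499.3, -262.1, 101.7]], np.float64(89.1))
([[499.1, -270.3, 116.0]], np.float64(89.1))
([[499.0, -277.1, 131.1]], np.float64(89.1))
([[498.9, -282.3, 146.8]], np.float64(89.1))
([[498.9, -286.0, 162.9]], np.float64(89.1))
([[498.9, -287.4, 172.7]], np.float64(89.1))
```

```bash
python3 -m pendant '{"linear":[[0,-0.05,0],[0.04,-0.1,0],[0.1,-0.13,0],[0.16,-0.13,0],[0.22,-0.13,0],[0.28,-0.13,0.005],[0.34,-0.13,0.01],[0.4,-0.13,0.015],[0.45,-0.13,0.02],[0.49,-0.13,0.026],[0.5,-0.13,0.028],[0.5,-0.13,0.028]],"yaw":[0,0,0,0,0,0,0,0,0,0,0,0],"gripper":[0,0,0,0,0,0,0,0,0,0,0,0]}'
python3 - <<'E'
from h import *
for a in [1.1,.95,.8,.65,.5,.4,.3,.2,.1,.04]:
    l=leafpt(0,.165,.012,a); l[1]-=.0145; print(a,rel(place(J,[l])[0]))
E
```

```text
time_s: 2.7
eef_pos: [0.6011, -0.2546, 0.2027]
orientation: [-0.0, 0.989, 0.149, -0.001]
wrist_force: [0.1, -0.9, -0.3]
finger_gap: -0.0001
grip_force: 0.0
1.1 [[0.7, -53.4, 10.2]]
0.95 [[0.4, -75.4, 21.6]]
0.8 [[0.1, -95.6, 36.0]]
0.65 [[-0.2, -113.3, 53.4]]
0.5 [[-0.4, -128.2, 73.2]]
0.4 [[-0.5, -136.5, 87.5]]
0.3 [[-0.6, -143.2, 102.6]]
0.2 [[-0.6, -148.5, 118.3]]
0.1 [[-0.7, -152.1, 134.4]]
0.04 [[-0.7, -153.5, 144.2]]
```

```bash
python3 -m pendant '{"linear":[[0,-0.03,0.003],[0,-0.053,0.01],[0,-0.065,0.016],[0,-0.075,0.022],[0,-0.086,0.029],[0,-0.096,0.036],[0,-0.105,0.045],[0,-0.113,0.053],[0,-0.121,0.063],[0,-0.128,0.073],[0,-0.1365,0.0875],[0,-0.143,0.102],[0,-0.146,0.11],[0,-0.1485,0.118],[0,-0.1505,0.126],[0,-0.152,0.134],[0,-0.153,0.139],[0,-0.153,0.143],[0,-0.153,0.144],[0,-0.153,0.144]],"yaw":[0,0,0,0,0,0,0,0,0,0,0,0,0,0,0,0,0,0,0,0],"gripper":[0,0,0,0,0,0,0,0,0,0,0,0,0,0,0,0,0,0,0,0]}'
python3 - <<'E'
from h import *
for n in("top","wrist"):
    c=robot.capture(n)["image"]
    cv2.imwrite(f"pics/{n}1.png",c)
a=cv2.imread("pics/top1.png")[120:270,130:370];b=cv2.imread("pics/wrist1.png")
cv2.imwrite("pics/m1.png",np.vstack([cv2.resize(a,(480,300)),cv2.resize(b,(480,290))]))
print(robot.state()["wrist_force"])
E
```

```text
time_s: 5.2
eef_pos: [0.5565, -0.1086, 0.0594]
orientation: [0.0, 0.989, 0.148, 0.0]
wrist_force: [-0.3, -0.5, 0.0]
finger_gap: 0.0003
grip_force: 0.0
[-0.72597077  0.49971465  0.30507094]
```

View pics/m1.png

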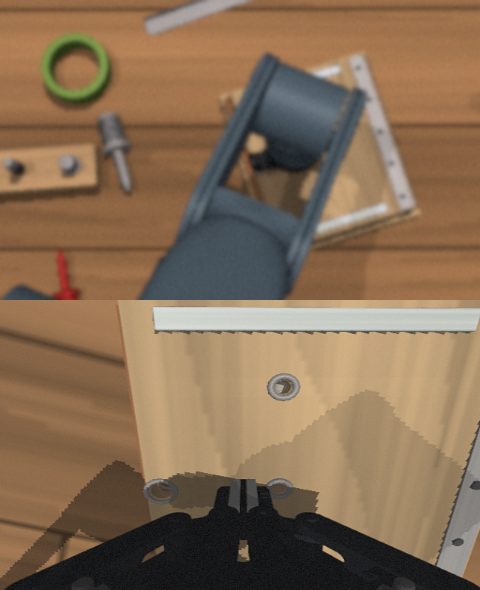

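The leaf is down and shows in the wrist view, with the pin hole at mosaic (160,490), just left of the fingertips. I'll press a little further, then raise and move over the hole to measure it.

```bash
python3 -m pendant '{"linear":[[0,0,0.003],[0,0,0.005],[0,0,0.005],[0,0,0.005]],"yaw":[0,0,0,0],"gripper":[0,0,0,0]}'
python3 -m pendant '{"linear":[[0,0,-0.05],[0,0,-0.1],[0,-0.03,-0.13],[0,-0.03,-0.13]],"yaw":[0,0,0,0],"gripper":[20,50,50,50]}'
python3 - <<'E'
from h import *
c=robot.capture("wrist"); cv2.imwrite("pics/w2.png",c["image"])
for t in["leaf_hole","jig"]: print(t,robot.find_in(c,t))
print("pred",proj(c,place(J,[(0,.092,.052),(0,.092,.06),(.12,.1,.06),(-.12,.1,.06)])))
print(c["K"].tolist() if hasattr(c["K"],'tolist') else c["K"])
E
```

```text
time_s: 5.8
eef_pos: [0.5565, -0.1083, 0.0549]
orientation: [-0.0, 0.989, 0.148, 0.0]
wrist_force: [-1.2, 2.6, 5.6]
finger_gap: 0.0
grip_force: 2.8
time_s: 6.3
eef_pos: [0.5487, -0.0791, 0.187]
orientation: [0.001, 0.989, 0.149, 0.002]
wrist_force: [-0.1, 0.1, -0.8]
finger_gap: 0.0428
grip_force: 0.0
leaf_hole [{'box': [229.8, 47.7, 472.9, 298.6], 'conf': 0.95}]
jig [{'box': [214.8, 45.6, 472.2, 299.8], 'conf': 0.9}]
pred [[241.94636074 187.36659724]
 [241.50201429 189.6348776 ]
 [227.30881196  50.52027057]
 [237.52870281 297.84753231]]
[[296.9384099788806, 0.0, 259.14011903203465], [0.0, 296.9384099788806, 195.61470044794217], [0.0, 0.0, 1.0]]
```

View pics/w2.png

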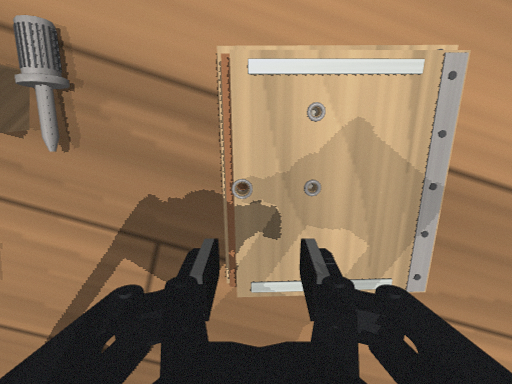

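The hole rim is at about (242,188) in the wrist view, matching the prediction to about 1 px. Next I'll measure it exactly and move towards the pin.

```bash
python3 - <<'E'
from h import *
c=robot.capture("wrist"); I=c["image"]; g=cv2.cvtColor(I[170:206,224:262],cv2.COLOR_BGR2GRAY); g=cv2.resize(g,None,fx=8,fy=8,interpolation=cv2.INTER_CUBIC)
h=cv2.HoughCircles(g,cv2.HOUGH_GRADIENT,1.5,100,param1=80,param2=20,minRadius=30,maxRadius=110); print(h)
if h is not None:
    uv=h[0,0,:2]/8-.44+[224,170]; print(uv)
    Rm=cv2.Rodrigues(np.float64(c["rvec"]))[0]; C=-Rm.T@np.ravel(c["tvec"]); d=Rm.T@np.linalg.inv(c["K"])@[*uv,1]
    for z in(.052,.059): print(z,C+d*(z-C[2])/d[2])
print(place(J,[(0,.092,.052)]))
print(rel([.535,.15,.2]))
cv2.imwrite("pics/hole.png",g)
E
```

```text
[[[138.75 126.75  73.05]]]
[240.90374947 185.40375042]
0.052 [ 0.54069363 -0.0623556   0.052     ]
0.059 [ 0.54268735 -0.06221457  0.059     ]
[[ 0.54048437 -0.06319827  0.052     ]]
[[56.0, -223.6, -17.1]]
```

View pics/hole.png

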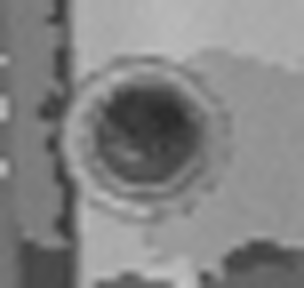

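The rim is centred at about (148,137) in the 8x crop, so pixel (242.1,186.7). Hough was slightly off, so I'll use this value.

```bash
cat >> h.py <<'E'
def ray(c,uv,z):
    Rm=cv2.Rodrigues(np.float64(c["rvec"]))[0]; C=-Rm.T@np.ravel(c["tvec"]); d=Rm.T@np.linalg.inv(c["K"])@[*uv,1]
    return C+d*(z-C[2])/d[2]
E
python3 - <<'E'
from h import *
c=robot.capture("wrist")
for z in(.055,.060): print(ray(c,(242.1,186.7),z))
E
python3 -m pendant '{"linear":[[0.015,-0.06,-0.01],[0.03,-0.12,-0.017],[0.045,-0.18,-0.017],[0.056,-0.223,-0.017],[0.056,-0.223,-0.017]],"yaw":[0,0,0,0,0],"gripper":[60,60,60,60,60]}'
python3 - <<'E'
from h import *
c=robot.capture("wrist"); cv2.imwrite("pics/w3.png",c["image"])
print("pin",[(np.round(d["box"]).tolist(),round(d["conf"],2)) for d in robot.find_in(c,"pin")])
print(proj(c,[(.5455,.2082,.05),(.5455,.2082,.055),(.5455,.2082,.09)]))
for n in("top","scene"):
    d=robot.capture(n); cv2.imwrite(f"pics/{n}3.png",d["image"])
    print(n,[(np.round(e["box"]).tolist(),round(e["conf"],2)) for e in robot.find_in(d,"pin")])
    uv=proj(d,place(J,[(0,.092,.058)]))[0];print(uv); u,v=np.int32(uv)
    cv2.imwrite(f"pics/{n}3h.png",cv2.resize(d["image"][v-15:v+15,u-15:u+15],(300,300),interpolation=cv2.INTER_CUBIC)); print(u,v)
cv2.imwrite("pics/m3.png",np.vstack([np.hstack([cv2.imread("pics/top3h.png"),cv2.imread("pics/scene3h.png")]),cv2.resize(c["image"],(600,300)) ]) if 0 else np.hstack([cv2.resize(c["image"],(512,384)),np.vstack([cv2.resize(cv2.imread("pics/top3h.png"),(192,192)),cv2.resize(cv2.imread("pics/scene3h.png"),(192,192))])]))
E
```

```text
[ 0.5405151  -0.06376853  0.055     ]
[ 0.54196018 -0.06364374  0.06      ]
time_s: 7.18
eef_pos: [0.5349, 0.1523, 0.1999]
orientation: [-0.0, 0.989, 0.15, -0.001]
wrist_force: [0.3, -1.0, 0.7]
finger_gap: 0.0512
grip_force: 0.0
pin [([156.0, 242.0, 176.0, 282.0], 0.83), ([252.0, 80.0, 294.0, 199.0], 0.73), ([186.0, 134.0, 225.0, 169.0], 0.71)]
[[209.88725902 153.2396894 ]
 [209.06827568 154.08920928]
 [202.48093303 160.92216704]]
top [([184.0, 176.0, 197.0, 216.0], 0.51)]
[259.24001597 204.66107067]
259 204
scene [([284.0, 219.0, 310.0, 247.0], 0.83), ([322.0, 215.0, 330.0, 234.0], 0.66), ([356.0, 202.0, 377.0, 221.0], 0.56)]
[255.85397969 189.23748784]
255 189
```

View pics/m3.png

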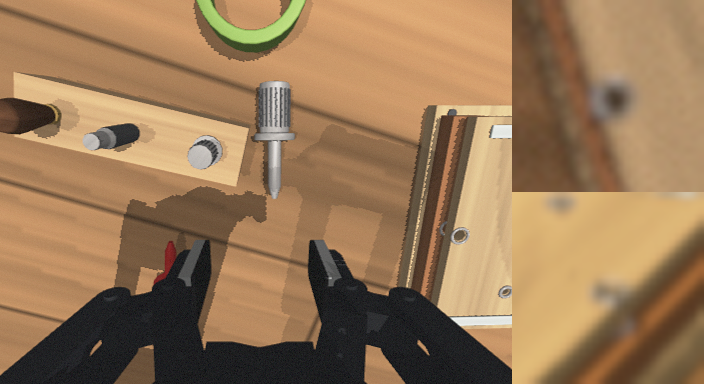

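The head's top face is at (204,155) in the wrist view. The large grey look-alike beside the block has rolled slowly, but stays clear of it. The leaf holes match in both side crops. I'll refine the pin and hole positions.

```bash
python3 - <<'E'
from h import *
c=robot.capture("wrist"); I=c["image"]
p=ray(c,(204,155),.09); print("pin",p, proj(c,[(p[0],p[1],.05),(p[0],p[1],.055),(p[0],p[1],.09)]))
# outline overlay of flange & head top
th=np.linspace(0,2*np.pi,60)
for r,z in((.015,.055),(.011,.09)):
    P=np.c_[p[0]+r*np.cos(th),p[1]+r*np.sin(th),0*th+z]
    I=cv2.polylines(I.copy(),[np.int32(proj(c,P)*16)],True,(0,0,255) if z>.06 else (0,255,0),1,shift=4)
a=cv2.resize(I[125:180,170:240],None,fx=7,fy=7,interpolation=cv2.INTER_CUBIC); cv2.imwrite("pics/w4.png",a)
print("hole wrist",ray(c,(459.5,235.5),.058))
for n in("top","scene"):
    d=robot.capture(n); print([(np.round(e["box"]).tolist(),round(e["conf"],2)) for e in robot.find_in(d,"pin")])
    uv={"top":(259-15+(612-512)*30/192,204-15+98*30/192),"scene":(255-15+(610-512)*30/192,189-15+(294-192)*30/192)}[n]
    print(n,uv,ray(d,uv,.058))
E
```

```text
pin [0.55221616 0.20415944 0.09      ] [[211.17554388 148.13102237]
 [210.38230761 148.8903686 ]
 [204.         155.        ]]
hole wrist [ 0.54098894 -0.06973929  0.058     ]
[([183.0, 176.0, 197.0, 215.0], 0.71)]
top (259.625, 204.3125) [ 0.54149741 -0.06431254  0.058     ]
[([356.0, 200.0, 379.0, 222.0], 0.79), ([290.0, 219.0, 310.0, 243.0], 0.52), ([321.0, 216.0, 334.0, 232.0], 0.48)]
scene (255.3125, 189.9375) [ 0.54451324 -0.06141595  0.058     ]
```

View pics/w4.png

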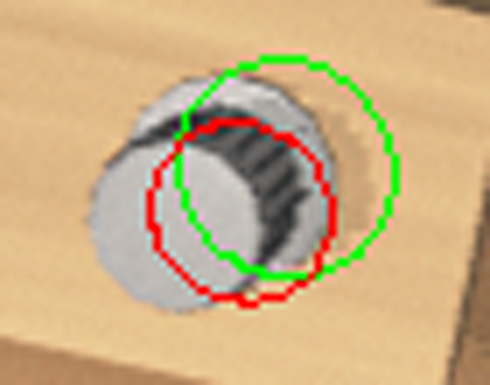

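The overlay shows the arm was still settling in the earlier frame. In the settled frame the head's top is at (195.7,157.1), so I'll use that.

```bash
python3 - <<'E'
from h import *
c=robot.capture("wrist"); I=c["image"]
p=ray(c,(195.9,157.0),.09); print("pin",p,robot.state()["eef_pos"],robot.state()["qvel"])
th=np.linspace(0,2*np.pi,60)
h=np.array([.5413,-.0636])
for q,r,z in((p,.015,.055),(p,.011,.09),(h,.006,.058)):
    P=np.c_[q[0]+r*np.cos(th),q[1]+r*np.sin(th),0*th+z]
    I=cv2.polylines(I.copy(),[np.int32(proj(c,P)*16)],True,(0,0,255) if z>.06 else (0,255,0),1,shift=4)
u,v=np.int32(proj(c,[(*h,.058)])[0]); print(u,v)
a=cv2.resize(I[125:180,165:235],None,fx=6,fy=6,interpolation=cv2.INTER_CUBIC);b=cv2.resize(I[v-20:v+35,u-20:u+20],None,fx=6,fy=6,interpolation=cv2.INTER_CUBIC)
b=cv2.resize(b,(b.shape[1],330)) if b.shape[0]!=330 else b
cv2.imwrite("pics/w5.png",np.hstack([a,b]))
print(rel([p[0],p[1],.13]),rel([p[0],p[1],.0575]))
E
```

```text
pin [0.54831384 0.21137582 0.09      ] [0.53576737 0.14930821 0.20138356] [ 5.04003384e-03  2.49409947e-05 -9.58843665e-05  1.11608142e-03
  2.14170251e-03  4.07038792e-04]
454 233
[[30.2, -55.7, 71.4]] [[30.1, -55.7, 143.9]]
```

View pics/w5.png

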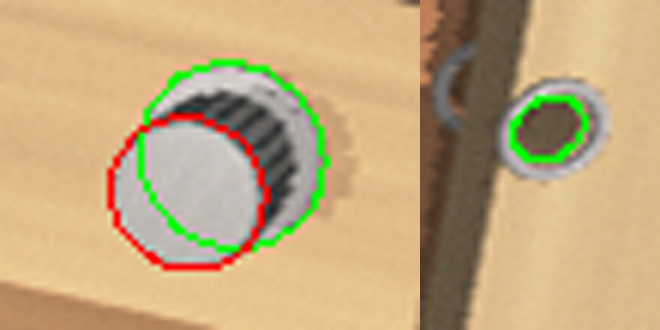

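The pin outline fits at world (0.5483, 0.2114), and the leaf-hole outline is within about 0.5 px. The rail-hole ring also shows beside the leaf edge. Now the grasp.

```bash
python3 - <<'E'
from h import *
c=robot.capture("wrist")
print("rail",ray(c,(441.7,227.7),.04),"leaf",ray(c,(454.5,233.2),.058),ray(c,(454.5,233.2),.062))
T=robot.capture("top");S=robot.capture("scene")
print(ray(T,(388/2.28+90,215/2.28+110),.04),ray(S,(348/2.7586+130,234/2.7586+110),.04))
E
python3 -m pendant '{"linear":[[0.015,-0.028,0.035],[0.03,-0.056,0.06],[0.03,-0.056,0.085],[0.03,-0.056,0.11],[0.03,-0.056,0.13],[0.03,-0.056,0.143],[0.03,-0.056,0.143],[0.03,-0.056,0.143],[0.03,-0.056,0.143],[0.03,-0.056,0.143],[0.03,-0.056,0.143]],"yaw":[0,0,0,0,0,0,0,0,0,0,0],"gripper":[60,60,60,60,60,60,60,0,0,0,0]}'
```

```text
rail [ 0.53971547 -0.06061848  0.04      ] leaf [ 0.54199644 -0.06267499  0.058     ] [ 0.54290762 -0.05939262  0.062     ]
[ 0.54403602 -0.06591174  0.04      ] [ 0.54247904 -0.06034952  0.04      ]
time_s: 9.3
eef_pos: [0.5489, 0.2119, 0.0595]
orientation: [0.0, 0.989, 0.148, 0.001]
wrist_force: [0.7, -2.8, 6.8]
finger_gap: 0.0205
grip_force: 58.6
```

```bash
python3 -m pendant '{"linear":[[0,0,-0.02],[0,0,-0.05],[0,0,-0.08],[0,0,-0.1],[0,0,-0.1]],"yaw":[0,0,0,0,0],"gripper":[0,0,0,0,0]}'
python3 - <<'E'
from h import *
print(rel([.5415,-.0633,.125]),rel([.5415,-.0633,.0615]))
E
```

```text
time_s: 9.93
eef_pos: [0.5487, 0.2125, 0.1597]
orientation: [-0.0, 0.989, 0.148, 0.002]
wrist_force: [-0.6, -0.1, -1.9]
finger_gap: 0.0204
grip_force: 59.4
[[-87.9, 261.5, 34.4]] [[-88.1, 261.5, 97.9]]
```

```bash
python3 -m pendant '{"linear":[[-0.015,0.045,0],[-0.033,0.1,0],[-0.052,0.155,0],[-0.07,0.21,0],[-0.082,0.244,0.01],[-0.088,0.2615,0.025],[-0.088,0.2615,0.034],[-0.088,0.2615,0.034],[-0.088,0.2615,0.034],[-0.088,0.2615,0.034]],"yaw":[0,0,0,0,0,0,0,0,0,0],"gripper":[0,0,0,0,0,0,0,0,0,0]}'
python3 - <<'E'
from h import *
e=robot.state()["eef_pos"];print(e)
o=np.array(e)-[0.0003,0.0003,.0095]
th=np.linspace(0,2*np.pi,40); out=[]
for n in("scene","wrist","top"):
    c=robot.capture(n);I=c["image"]
    I=cv2.resize(I,None,fx=4,fy=4,interpolation=cv2.INTER_CUBIC)
    D=lambda P,col:cv2.polylines(I,[np.int32((proj(c,P)*4+1.5)*4)],True,col,1,shift=2)
    D(np.c_[.5415+.006*np.cos(th),-.0633+.006*np.sin(th),0*th+.058],(0,0,255))
    D([o,o-[0,0,.044]],(0,255,0))
    D(np.c_[o[0]+.015*np.cos(th),o[1]+.015*np.sin(th),0*th+o[2]],(0,255,0))
    u,v=np.int32(proj(c,[(.5415,-.0633,.075)])[0]*4)
    u=np.clip(u,130,2048-130);v=np.clip(v,200,1536-200)
    out.append(I[v-200:v+200,u-130:u+130])
cv2.imwrite("pics/m6.png",np.hstack(out))
E
```

```text
time_s: 11.18
eef_pos: [0.5409, -0.0628, 0.1248]
orientation: [0.0, 0.989, 0.149, 0.0]
wrist_force: [0.4, -0.6, -0.6]
finger_gap: 0.0203
grip_force: 59.5
[ 0.54094767 -0.0627945   0.12480421]
```

View pics/m6.png

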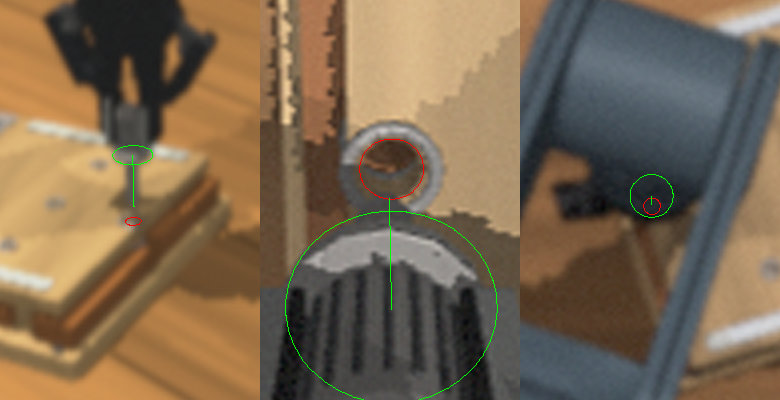

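The wrist view confirms the bore is centred on the predicted circle at crop (391,168), and the pin's projected axis points at it. I'll insert it in stages.

```bash
python3 -m pendant '{"linear":[[0,0,0.008],[0,0,0.014],[0,0,0.02],[0,0,0.025],[0,0,0.025]],"yaw":[0,0,0,0,0],"gripper":[0,0,0,0,0]}'; python3 -m pendant '{"linear":[[0,0,0.004],[0,0,0.008],[0,0,0.012],[0,0,0.012]],"yaw":[0,0,0,0],"gripper":[0,0,0,0]}'
```

```text
time_s: 11.95
eef_pos: [0.541, -0.0639, 0.099]
orientation: [0.0, 0.989, 0.148, 0.0]
wrist_force: [2.8, -0.1, -2.7]
finger_gap: 0.0205
grip_force: 59.6
time_s: 12.45
eef_pos: [0.5409, -0.0639, 0.0871]
orientation: [0.0, 0.989, 0.148, 0.0]
wrist_force: [4.5, -0.9, -2.2]
finger_gap: 0.0205
grip_force: 59.6
```

```bash
python3 -m pendant '{"linear":[[0.0008,0.0002,0],[0.0008,0.0002,0.004],[0.0008,0.0002,0.008],[0.0008,0.0002,0.01],[0.0008,0.0002,0.01]],"yaw":[0,0,0,0,0],"gripper":[0,0,0,0,0]}'
```

```text
time_s: 13.08
eef_pos: [0.5413, -0.0637, 0.077]
orientation: [-0.0, 0.989, 0.148, -0.0]
wrist_force: [3.7, -1.0, -3.1]
finger_gap: 0.0202
grip_force: 59.6
```

```bash
python3 -m pendant '{"linear":[[0.0008,0.0002,0],[0.0008,0.0002,0.004],[0.0008,0.0002,0.007],[0.0008,0.0002,0.009],[0.0008,0.0002,0.009]],"yaw":[0,0,0,0,0],"gripper":[0,0,0,0,0]}'
```

```text
time_s: 13.7
eef_pos: [0.5417, -0.0634, 0.0681]
orientation: [-0.0, 0.989, 0.148, -0.0]
wrist_force: [0.1, 0.8, -1.6]
finger_gap: 0.0206
grip_force: 59.8
```

Side load has gone. Pressing home.

```bash
python3 -m pendant '{"linear":[[0,0,0.003],[0,0,0.006],[0,0,0.007],[0,0,0.007]],"yaw":[0,0,0,0],"gripper":[0,0,0,0]}'; python3 -m pendant '{"linear":[[0,0,0.0015],[0,0,0.003],[0,0,0.003],[0,0,0.003]],"yaw":[0,0,0,0],"gripper":[0,0,0,0]}'
```

```text
time_s: 14.2
eef_pos: [0.5419, -0.0632, 0.0617]
orientation: [-0.0, 0.989, 0.148, -0.0]
wrist_force: [-2.9, 2.0, 5.0]
finger_gap: 0.0206
grip_force: 60.5
time_s: 14.7
eef_pos: [0.5421, -0.0632, 0.0612]
orientation: [0.0, 0.989, 0.149, 0.0]
wrist_force: [-8.8, 3.2, 25.2]
finger_gap: 0.0208
grip_force: 62.7
```

```bash
python3 -m pendant '{"linear":[[-0.0006,0,0],[-0.0006,0,0.0005],[-0.0006,0,0.0005]],"yaw":[0,0,0],"gripper":[0,0,0]}'
python3 - <<'E'
from h import *
c=robot.capture("scene");w=robot.capture("wrist")
J=[.5697,-.1508,.314]
def draw(c,cx,f,hw):
    I=cv2.resize(c["image"],None,fx=f,fy=f,interpolation=cv2.INTER_CUBIC)
    for a,col in((0,(0,255,0)),(.04,(0,0,255))):
        P=place(J,[leafpt(x,r,.012,a) for x,r in((.12,.205),(-.12,.205),(-.12,.0),(.12,.0))])
        cv2.polylines(I,[np.int32((proj(c,P)*f+f/2)*4)],True,col,1,shift=2)
    u,v=np.int32(np.array(cx)*f); return I[max(v-290,0):v+290,max(u-hw,0):u+hw]
a=draw(c,(235,180),5,200);b=draw(w,(256,192),1,190)
b=cv2.copyMakeBorder(b,0,a.shape[0]-b.shape[0],0,0,cv2.BORDER_CONSTANT)
cv2.imwrite("pics/m7.png",np.hstack([a,b])); print(np.hstack([a,b]).shape)
E
```

```text
time_s: 15.08
eef_pos: [0.5421, -0.0632, 0.0611]
orientation: [0.0, 0.989, 0.148, 0.001]
wrist_force: [-7.9, 5.1, 28.5]
finger_gap: 0.0203
grip_force: 62.6
(580, 780, 3)
```

View pics/m7.png

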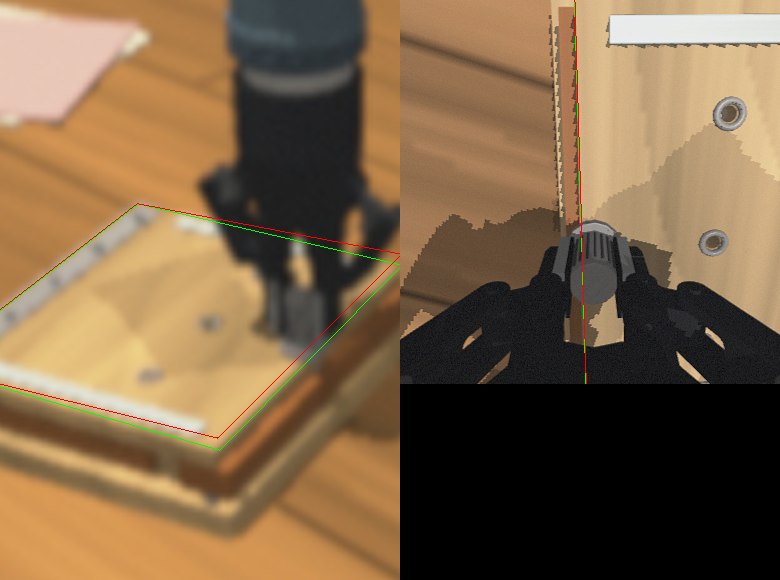

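The leaf edge lies on the green outline (shut). The pin's flange is down on the leaf and the arm is pressing with about 28 N against a hard stop, so I'm handing in.

```bash
python3 -c "
from bench import robot
print(robot.close_job())"
```

```text
the job is handed in; nothing more can be done
None
```

I swung the leaf down, pushed the pin home through it into the base, and handed the job in at about 15 s with the arm still pressing at roughly 28 N; the last picture showed the leaf shut, but no verdict came back.

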